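# Set the spring tension of a wire straightener

### The job

On the white wire-straightener unit, push the black wing knob in just firmly enough that it drives the screw (never more than 25 N on the screw) and turn it until the sprung pointer stands at the set-mark clip, without ever going well past the clip. Then let go so that the knob springs back out, and swing the clamp lever right over to its stop to lock the setting. Move the pointer only by the knob, and leave the other things where they are.

Things in the scene. Friction and masses are not known exactly. Their poses are not given: they have to be found in the camera images.
- tensioner: the straightener's tension unit, fixed: white housing 160 x 260 mm, top 50 mm above the table, on a 200 x 300 mm plate. Origin: centre of its underside; x away from the robot at yaw 0, z up. On top: knob at (-30, 55) mm, clamp lever's pivot at (-20, -75) mm, and on the far half the gauge: a rail along y at x = 20 mm (up to 68 mm above the table), then a white scale. The screw is under the knob.
- knob: black wing knob, axis upright; origin on the axis under its flange (48 mm across, 6 mm thick). Above it a bar 44 mm long along x, 14 mm thick along y, 6 to 45 mm above the origin. Released, it stands out and idles freely both ways. Pushed down it meets the screw after 3 to 10 mm (varies: feel for it), against 1 to 4 N till then; after that a stiff spring adds 3 N at once and 6 N per mm.
- knob_grip (a point): on the knob's axis, 31 mm above its origin, the height to grip the bar; axes as the knob's. The knob drives by friction: too little push and it slips on the screw. 7 N on the screw drives it at the start, up to 11 N near 30 mm of pointer deflection; 14 to 20 N is right, over 25 N spoils it. Total knob travel 18 mm (9 mm after meeting the screw); released, it springs out again.
- pointer_tip (a point): tip of the sprung pointer: a dark needle 2 mm wide, 62 mm above the table, pointing along the unit's +x over the scale from a steel carriage on the rail. Slides along the unit's y: starts at y = -30 mm in the unit's frame and goes towards +y (43 mm travel), 12 mm per rad that the screw turns clockwise seen from above; anticlockwise brings it back. Axes as the unit's.
- mark_tip (a point): tip of the set mark: a dark finger 2 mm wide, 53 mm above the table, pointing along the unit's -x from a steel clip (12 x 14 x 12 mm) at the scale's far edge, 16 to 30 mm further along the unit's +y than the pointer's start. The pointer is set when both tips have the same y in the unit's frame. Axes as the unit's.
- pointer: the pointer with its carriage (18 x 14 x 12 mm) on the rail; origin under the carriage at the housing's top. Not to be touched. The turning moment at the knob is 0.08 N m plus 0.0018 N m per mm of deflection; the screw holds its setting when released.
- clamp_lever (a joint): angle of the clamp lever about its upright pivot: 0 = open, arm pointing along the unit's -x from the pivot; grows anticlockwise seen from above; 1.5 = at its stop, arm pointing along the unit's -y: locked. Starts between 0 and 0.4. Stiff with friction (0.2 N m, about 3 N at the grip), stays where left.
- lever_grip (a point): on the clamp lever's grip, an upright black post 16 mm in diameter, 65 mm from the pivot, from 60 to 104 mm above the table; the point is on the post's axis 90 mm above the table
- lever_pivot (a point): the clamp lever's pivot axis, 60 mm above the table
- spare_roller: spare steel guide roller, 26 mm across, 18 mm high, standing loose on the housing's top (origin: centre of its underside)
- blue_bin: open blue plastic parts bin 100 x 150 x 60 mm behind the unit (origin: centre of its underside)
- red_tray: open red plastic tray 75 x 110 x 35 mm behind the unit (origin: centre of its underside)
- tape_roll: roll of paper tape, 100 mm across, 30 mm high, lying flat (origin: centre of its underside)
- wire_spool: black plastic wire spool, 110 mm across, 60 mm high, standing (origin: centre of its underside)
- screwdriver: screwdriver lying on the table in front of the unit (along its own x)
- wrench: spanner lying on the table (along its own x)
- oil_bottle: small bottle, 44 mm across, 110 mm high, standing (origin: centre of its underside)

How it is judged (in metres and radians):
On the way, in this order (a step that is already met when the one before it is completed fails the run):
1. the pointer has been driven to the set mark with the knob (y of pointer_tip in the frame of mark_tip between -0.003 and 0.003 m), for 0.4 s.
2. the clamp lever is swung to its stop (value of joint clamp_lever above 1.38 rad), for 0.2 s.
At the end, for the whole second after the job is handed in: the pointer rests within 3 mm of the set mark along the scale, the clamp lever stands within 0.12 rad of its stop at 1.5 rad, and the knob has sprung back out (all of step 1 and value of joint clamp_lever above 1.38 rad and z of knob in the frame of tensioner above 0.081 m and linear speed of pointer below 0.005 m/s); the robot touches nothing.
It fails at once if more than 25 N pressed on the screw's driving face by the knob (contact force between knob and tensioner above 25 N).
It fails at once if pointer driven more than 6 mm past the set mark (y of pointer_tip in the frame of mark_tip above 0.006 m).
It fails at once if the robot touches the pointer (contact force between any of the fingers, the arm and pointer above 0.5 N).
It fails at once if another thing moved by more than 20 mm (distance of any of spare_roller, blue_bin, red_tray, tape_roll, wire_spool, screwdriver, wrench, oil_bottle from where it was at the start of the episode above 0.02 m).
It also fails if it takes over 70 s, if anything falls off the work surface, if the arm or the gripper's body presses on something with over 40 N, if the wrist force passes 120 N, or if a joint passes its speed limit or range.

### The arm

A 6-joint arm with a two-finger parallel gripper is mounted at the origin on the work surface. World frame = base frame: x ahead of the robot, y to its left, z up, the work surface at z = 0. Lengths are in mm, angles in degrees, forces in N, time in s.
With the tool pointing down it reaches from about 350 to 850 mm from the base axis. Payload 8.1 kg.
Tool frame: the origin (TCP) lies at the very end of the fingers, on their centre line; the grasp point (between the pads) lies r.tcp_to_grasp behind it (r.tcp_to_grasp is the distance from the TCP to the grasp point, in mm); z points along the fingers, y is the line along which they close (so a half turn about z gives the same grasp; the last joint's range is limited). The gripper opens to 85 mm and grips with 20 to 120 N. Pads are 22 mm wide; open, the fingers measure 114 mm over their backs; the gripper's body (76 mm by 85 mm) begins 54 mm behind the grasp point. The pads swing forward as they close: fully open they stand 13 mm farther back than shut.
Start: joints at [-77.831, 7.471, 85.268, -0, 87.261, -4.893], TCP at [176.071, -573.589, 231.292] pointing down, gripper open.
Joint ranges: [-169.43, 169.43], [-51.17, 129.36], [1.28, 143.12], [-76.62, 256.62], [0, 156.53], [-152.29, 152.29]. Speed limits (degrees/s): [136.94, 136.94, 159.86, 180, 180, 180].

### API

Orientations are given as [roll, pitch, yaw] about the fixed x, y, z axes, in that order (R = Rz(yaw) Ry(pitch) Rx(roll)).
In Python, from bench import r gives the robot as it stands.
- The arm moves only by the shell command python3 -m handwheel 'ROWS' [OPENING] [FORCE]. ROWS is JSON, a list of rows, each a list of 4 numbers: the shift along the tool's x, y, z in m, then the turn about the tool's z in degrees. A call has 1 to 10 rows; each row shifts and turns the commanded pose from where the row before left it, along the tool's axes as they then stand; what a row does not reach is not made up. A row lasts 1/10 s, in which the tool goes at most 50 mm and 8.59 degrees, less where a joint would pass 70% of its speed; a pose out of reach is approached as far as the arm can. A call is refused whole if a number of a shift passes 0.05 or a number of a turn 8.59, either way. A call with a gripper value outside its range is refused whole. OPENING is the finger opening in m, from 0 to 0.0854, set as the call begins (- or left out, the last holds). The fingers move at their own pace and stop on an object; FORCE is the grip in N (left out, the last holds). Time passes only in rows, so rows that do not move let the fingers close. It gives the time, the measured TCP pose, the force, the opening and the grip force at its end, in the units of the state.
- r.sense(): the state, without advancing time (a new reading comes with each control period).
- r.snapshot(name): name is "scene" or "top"; returns the picture (384x512x3 uint8, red, green, blue); there is no depth.
- r.camera_params(name): a dict with "fx", "fy", "cx", "cy" (pixels), "D" ([k1, k2, p1, p2, k3] as OpenCV has them; the pictures are not rectified), "R" (3x3) and "t" (3): a world point X has camera coordinates R X + t. Camera axes: x right, y down, z forward; pixel columns grow to the right and rows downward; lengths in mm; the calibration is good to about 2 mm. A picture is of the moment at which its call begins. camera_params takes no time and is no camera call.
- r.hand_in(): hands the job in; it is judged then, once.
The state is a dict: "time": time; "joint_pos": joint angles; "qd": joint speeds; "joint_efforts": joint torques, N m; "tool_pos": TCP position; "tcp_rot": TCP orientation; "ft_force": force on the tool from outside, world axes, zero at the start; "wrist_torque": the same for the moment, N m; "finger_gap": finger opening in mm; "grip_force": force on a finger pad.
Only numpy, scipy, OpenCV 4.12 (cv2) and the standard library are available. Lean on these libraries where they do the work, as an engineer would, in place of code of your own. Each camera call takes 0.05 s, during which the arm holds its last target. There are 200 camera calls.

## Working session

There is one attempt and no reset: what is moved stays moved. The work goes in short steps, Python scripts to look and compute and a shell command to move; the robot and the scene stay as the last step left them, time stands still between calls to the robot, and variables do not carry over. Pictures are saved under pics/ and viewed, at most 10 in all, crops included, and the job is handed in when it is done.

```bash
mkdir -p pics; ls
python3 - <<'E'
from bench import r
import cv2
for n in("scene","top"):
    im=r.snapshot(n); cv2.imwrite(f"pics/{n}0.png",im[:,:,::-1])
    big=cv2.resize(im[:,:,::-1],(800,600),interpolation=cv2.INTER_CUBIC); cv2.imwrite(f"pics/{n}0b.png",big)
    print(n,r.camera_params(n))
print(r.sense(),r.tcp_to_grasp)
E
```

```text
pics
scene {'fx': 359.0223975759888, 'fy': 359.0223975759888, 'cx': 261.9859817395982, 'cy': 190.63978299575223, 'D': array([0.01643684, 0.        , 0.        , 0.        , 0.        ]), 'R': array([[ 0.66351095,  0.74795687, -0.01771262],
       [ 0.57752883, -0.52708776, -0.62340913],
       [-0.47561925,  0.40340924, -0.78169516]]), 't': array([-358.35293213, -300.34171914, 1396.56627297])}
top {'fx': 353.66772680252365, 'fy': 353.66772680252365, 'cx': 263.536565586347, 'cy': 188.38792937121886, 'D': array([0.0209045, 0.       , 0.       , 0.       , 0.       ]), 'R': array([[-0.01334774, -0.99983648,  0.01220043],
       [-0.98099874,  0.01073244, -0.19371705],
       [ 0.19355443, -0.01455429, -0.98098158]]), 't': array([ -40.05419271,  596.65868778, 1152.05299962])}
{'time': 0.1, 'joint_pos': array([-7.78301770e+01,  7.51079119e+00,  8.53234987e+01, -4.15903344e-04,
        8.72624426e+01, -4.89324048e+00]), 'qd': array([ 0.1114999 , -0.04883916, -0.11069105,  0.01092851,  0.07114408,
       -0.14282266]), 'joint_efforts': array([ 1.52442470e-03, -5.70952749e+01, -5.01940370e+01, -1.21952148e-04,
        8.21717520e-03,  3.19965443e-05]), 'tool_pos': array([ 175.96513967, -573.09115432,  230.34483493]), 'tcp_rot': array([-1.79903585e+02, -7.83734334e-03,  1.70630771e+01]), 'ft_force': array([-0.03747223, -0.12774866, -0.70515008]), 'wrist_torque': array([ 0.02707561, -0.00709884, -0.01927635]), 'grip_force': 0.0, 'finger_gap': 85.45400071104338} 18.700000000000003
```

View pics/top0b.png

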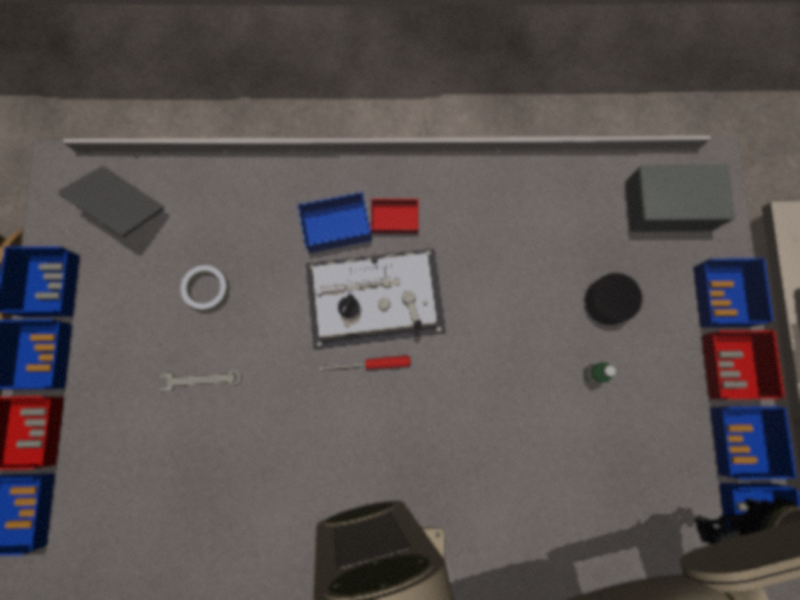

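View pics/scene0b.png

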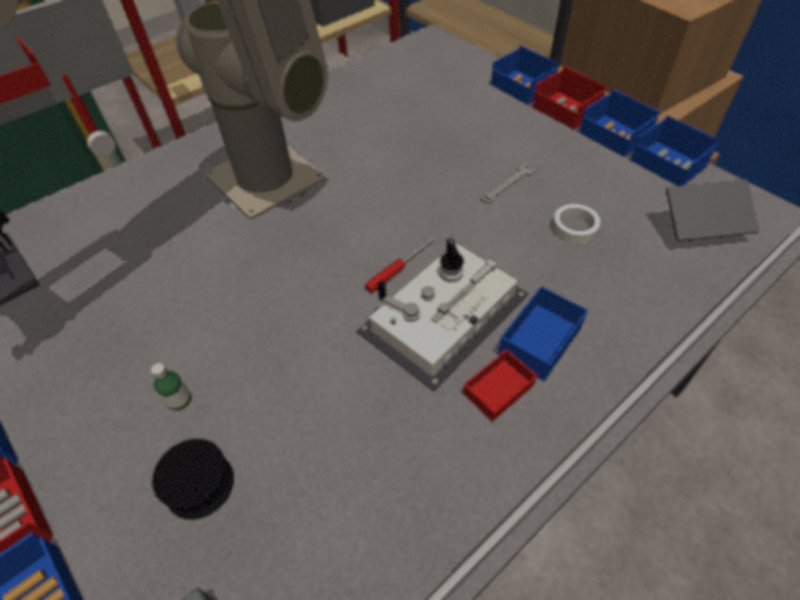

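```bash
cat > h.py <<'E'
from bench import r
import numpy as np, cv2
def grab(n,k=10): return np.mean([r.snapshot(n).astype(np.float32) for _ in range(k)],0)
def proj(n,X):
    c=r.camera_params(n); K=np.array([[c["fx"],0,c["cx"]],[0,c["fy"],c["cy"]],[0,0,1]])
    return cv2.projectPoints(np.asarray(X,float).reshape(-1,1,3),cv2.Rodrigues(c["R"])[0],c["t"],K,c["D"])[0].reshape(-1,2)
def pix2w(n,uv,z):
    c=r.camera_params(n); K=np.array([[c["fx"],0,c["cx"]],[0,c["fy"],c["cy"]],[0,0,1]])
    q=cv2.undistortPoints(np.asarray(uv,float).reshape(-1,1,2),K,c["D"]).reshape(-1,2)
    d=np.c_[q,np.ones(len(q))]@c["R"]; o=-c["R"].T@c["t"]
    return o+d*((z-o[2])/d[:,2])[:,None]
def rect(n,im,x0,y0,yaw,z,xs,ys,s):
    # unit-frame ortho view; rows: +x up, cols: +y left; xs=(min,max)
    H,W=int((xs[1]-xs[0])*s),int((ys[1]-ys[0])*s)
    v,u=np.mgrid[:H,:W]; ux=xs[1]-v/s; uy=ys[1]-u/s; c,sn=np.cos(yaw),np.sin(yaw)
    X=np.stack([x0+c*ux-sn*uy,y0+sn*ux+c*uy,np.full(ux.shape,z)],-1)
    p=proj(n,X).astype(np.float32).reshape(H,W,2)
    return cv2.remap(im,p[...,0],p[...,1],cv2.INTER_CUBIC)
E
python3 - <<'E'
from h import *
T=grab("top");S=grab("scene");np.save("T.npy",T);np.save("S.npy",S)
uv=np.array([[306,262],[434,250],[443,332],[315,347]])*.64
P=pix2w("top",uv,5);print(P,P.mean(0))
uv=np.array([[358,328],[434,382],[527,292],[462,243]])*.64
P2=pix2w("scene",uv,5);print(P2,P2.mean(0))
x,y=P.mean(0)[:2]; d=P[0]-P[1]; yaw=np.arctan2(-d[0],d[1]);print(x,y,np.degrees(yaw))
a=[rect(n,im,x,y,yaw,50,(-105,105),(-160,160),2.5) for n,im in(("top",T),("scene",S))]
for n,i in zip("ts",a): cv2.imwrite(f"pics/r{n}.png",np.clip(i*1.5,0,255)[:,:,::-1])
E
```

```text
[[ 685.51785291  195.11737175    5.        ]
 [ 711.35113441 -101.2272801     5.        ]
 [ 519.20152494 -117.52369674    5.        ]
 [ 488.84466845  170.36166578    5.        ]] [601.22879518  36.68201517   5.        ]
[[ 520.70274448 -117.02173633    5.        ]
 [ 708.49568237  -89.40789001    5.        ]
 [ 682.60476113  194.96660883    5.        ]
 [ 494.58399017  195.56209042    5.        ]] [601.59679454  46.02476823   5.        ]
601.2287951766742 36.682015170469676 4.982056301997928[ WARN:0@18.525] global loadsave.cpp:1063 imwrite_ Unsupported depth image for selected encoder is fallbacked to CV_8U.
```

View pics/rt.png

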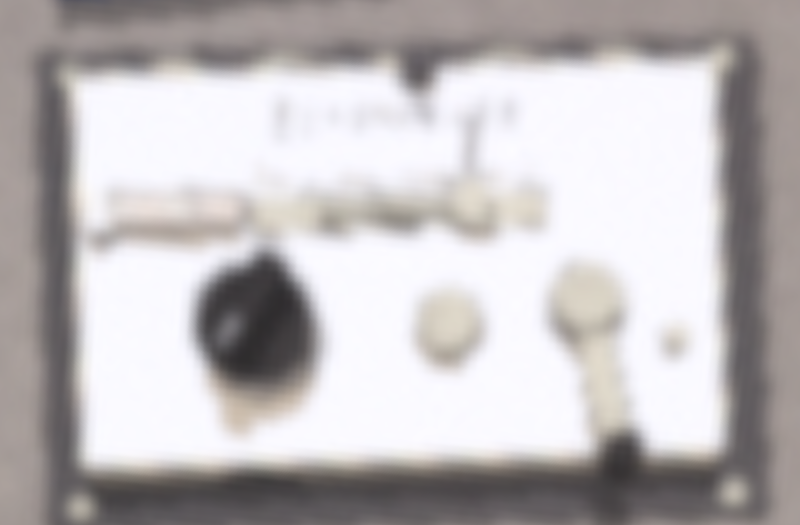

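View pics/rs.png

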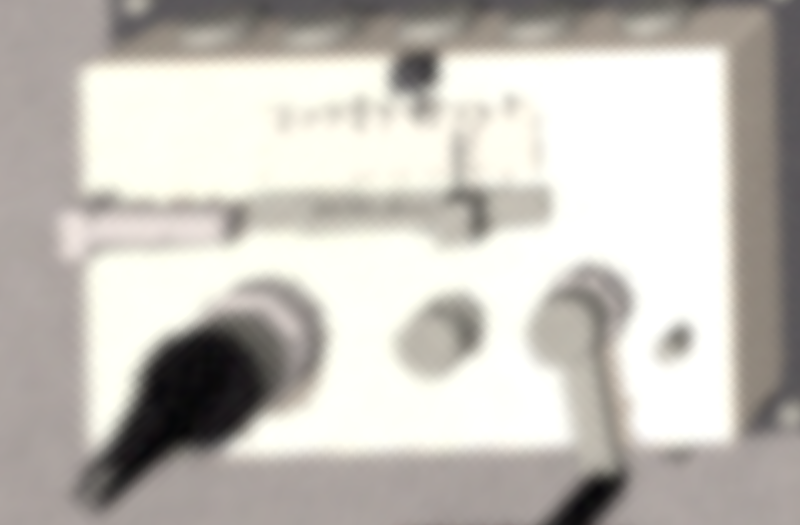

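```bash
cat > fit.py <<'E'
from h import *
T=np.load("T.npy");S=np.load("S.npy")
def edges(n,im,p):
    x,y,yaw=p; s=4; g=cv2.GaussianBlur(rect(n,im,x,y,yaw,50,(-110,110),(-160,160),s).mean(2),(0,0),3)
    out=[]
    for axis,sgn,L,rng in((0,1,80,110),(0,-1,80,110),(1,1,130,60),(1,-1,130,60)):
        pos=[];q=[]
        for t in np.arange(-rng,rng,4):
            d=np.arange(-14,14,.25); e=sgn*(L+d)
            ux,uy=(e,np.full_like(e,t)) if axis==0 else (np.full_like(e,t),e)
            pr=cv2.remap(g,((160-uy)*s).astype(np.float32)[None],((110-ux)*s).astype(np.float32)[None],1)[0]
            gr=-np.gradient(pr); k=np.argmax(gr); 
            if gr[k]>1: q.append(t);pos.append(sgn*(L+d[k]))
        q,pos=np.array(q),np.array(pos)
        f=np.polyfit(q,pos,1)
        for _ in range(3):
            m=abs(pos-np.polyval(f,q))<1.5; f=np.polyfit(q[m],pos[m],1)
        out.append((f[1],np.degrees(f[0]),m.sum()))
    return out
p=[601.2,38,np.radians(6.1)]
for n,im in(("top",T),("scene",S)):
    print(n,*[np.round(e,2) for e in edges(n,im,p)])
E
python3 fit.py
```

```text
top [78.99 -0.39 42.  ] [-80.81  -0.44  47.  ] [129.12   0.5   30.  ] [-130.31    0.54   29.  ]
scene [83.07 -0.24 50.  ] [-75.87  -0.38  39.  ] [125.11   0.26  23.  ] [-133.93    0.62   30.  ]
```

```bash
cat >> h.py <<'E'
def pose(n):
    b=dict(top=(-.9,-.6),scene=(3.6,-4.4))[n]; w=np.radians(6.1); c,s=np.cos(w),np.sin(w)
    return 601.2+c*b[0]-s*b[1],38+s*b[0]+c*b[1],np.radians(6.53)
def prof(n,im,z,x0,x1,ylo,yhi):
    g=rect(n,im,*pose(n),z,(x0,x1),(ylo,yhi),4).mean(2).mean(0); ys=yhi-np.arange(len(g))/4
    return ys,g
def dip(n,im,z,x0,x1,ylo,yhi):
    ys,g=prof(n,im,z,x0,x1,ylo,yhi); m=np.percentile(g,70)-g; m[m<.35*m.max()]=0
    return (ys*m).sum()/m.sum(), ys[np.argmax(m)], m.max()
E
python3 - <<'E'
from h import *
T=np.load("T.npy");S=np.load("S.npy")
out=[]
for n,im in(("top",T),("scene",S)):
    print(n,np.round(pose(n),3))
    for x0,x1 in((31,35),(34,38),(37,41),(40,44)): print("ptr",x0,np.round(dip(n,im,62,x0,x1,-42,-18),2))
    for x0,x1 in((53,57),(57,61),(60,64),(64,68)): print("mark",x0,np.round(dip(n,im,53,x0,x1,-20,10),2))
    for x0,x1,z in((70,80,56),(73,78,62)): print("clip",z,np.round(dip(n,im,z,x0,x1,-20,10),2))
    a=rect(n,im,*pose(n),56,(10,90),(-60,40),4); b=rect(n,im,*pose(n),125,(-80,20),(5,105),4)
    w=np.zeros((400,800,3)); w[:320,:400]=a; w[:,400:]=np.clip(b*(1.5),0,255); out.append(w)
cv2.imwrite("pics/det.png",np.clip(cv2.resize(np.vstack(out),(800,600) if 0 else (600,600))[:,:,::-1],0,255).astype(np.uint8))
E
```

```text
top [6.00369e+02 3.73080e+01 1.14000e-01]
ptr 31 [-29.72 -29.75  13.84]
ptr 34 [-29.79 -29.5   23.15]
ptr 37 [-29.82 -29.75  26.93]
ptr 40 [-30.02 -30.    28.56]
mark 53 [-12.86 -13.25   9.99]
mark 57 [-11.89 -12.5   17.56]
mark 60 [-11.12 -11.5   22.3 ]
mark 64 [-10.37 -10.5   39.85]
clip 56 [-10.19 -10.25  73.75]
clip 62 [-10.71 -10.75  65.41]
scene [6.05247e+02 3.40070e+01 1.14000e-01]
ptr 31 [-29.94 -29.    33.24]
ptr 34 [-29.27 -28.75  33.42]
ptr 37 [-29.38 -28.75  34.4 ]
ptr 40 [-29.23 -28.75  37.83]
mark 53 [-9.66 -8.5  29.06]
mark 57 [-9.61 -9.25 43.  ]
mark 60 [-9.13 -9.   43.81]
mark 64 [-5.87 -7.5  58.19]
clip 56 [ -8.89 -11.75  80.34]
clip 62 [-11.64 -15.25 108.6 ]
```

View pics/det.png

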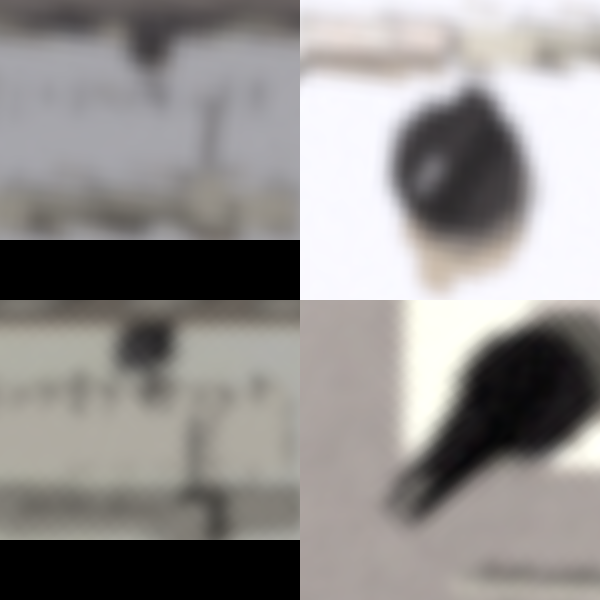

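```bash
cat > sil.py <<'E'
from h import *
from scipy.optimize import minimize
ims=dict(top=np.load("T.npy").mean(2),scene=np.load("S.npy").mean(2)); U=6
def world(n,P):
    x,y,w=pose(n); c,s=np.cos(w),np.sin(w); P=np.asarray(P,float)
    return np.c_[x+c*P[:,0]-s*P[:,1],y+s*P[:,0]+c*P[:,1],P[:,2]]
def circ(x,y,z,R): t=np.linspace(0,2*np.pi,40); return np.c_[x+R*np.cos(t),y+R*np.sin(t),0*t+z]
def cyl(x,y,z0,z1,R): return np.r_[circ(x,y,z0,R),circ(x,y,z1,R)]
def knob(p):
    a,z,x,y=p; c,s=np.cos(a),np.sin(a)
    B=[[x+c*i*22-s*j*7,y+s*i*22+c*j*7,z+k] for i in(-1,1) for j in(-1,1) for k in(6,45)]
    return [cyl(x,y,z,z+6,24),B]
def post(p): 
    a=p[0]; return [cyl(-20-65*np.cos(a),-75-65*np.sin(a),60,104,8)]
def cost(p,model,center,half,thr):
    t=0
    for n in ims:
        c=proj(n,world(n,[center]))[0].round(); o=c-half
        im=ims[n][int(o[1]):int(o[1])+2*half,int(o[0]):int(o[0])+2*half]
        up=cv2.resize(im,None,fx=U,fy=U,interpolation=cv2.INTER_CUBIC)
        m=np.zeros(up.shape,np.uint8)
        for part in model(p):
            q=(proj(n,world(n,part))-o+.5)*U
            cv2.fillConvexPoly(m,cv2.convexHull(np.round(q).astype(np.int32)),1)
        s=cv2.GaussianBlur(m.astype(np.float32),(0,0),U*.7)
        d=(np.clip((thr*2-up)/(thr*1.6),0,1))
        t+=((s-d)**2).sum()/m.sum()
    return t
if __name__=="__main__":
    best=[]
    for a in np.radians(np.arange(-90,90,15)):
        o=minimize(cost,[a,84,-30,55],args=(knob,(-30,55,110),24,45),method="Nelder-Mead",options=dict(initial_simplex=[[a,84,-30,55],[a+.2,84,-30,55],[a,88,-30,55],[a,84,-28,55],[a,84,-30,57]],maxiter=150))
        best.append((o.fun,np.degrees(o.x[0]),*o.x[1:]))
    for b in sorted(best)[:4]: print(np.round(b,2))
    print([ (round(a,2),round(cost([a],post,(-83,-85,85),14,30),2)) for a in np.arange(-.1,.6,.05)])
E
python3 sil.py
```

```text
Traceback (most recent call last):
  File "sil.py", line 32, in <module>
    o=minimize(cost,[a,84,-30,55],args=(knob,(-30,55,110),24,45),method="Nelder-Mead",options=dict(initial_simplex=[[a,84,-30,55],[a+.2,84,-30,55],[a,88,-30,55],[a,84,-28,55],[a,84,-30,57]],maxiter=150))
  File "sil.py", line 23, in cost
    q=(proj(n,world(n,part))-o+.5)*U
       ~~~~^^^^^^^^^^^^^^^^^
  File "h.py", line 5, in proj
    c=r.camera_params(n); K=np.array([[c["fx"],0,c["cx"]],[0,c["fy"],c["cy"]],[0,0,1]])
ValueError: time passes only in moves, steps and waits
```

```bash
sed -i 's/r\.camera_params(n)/CP(n)/; s/^def grab/import functools\n@functools.cache\ndef CP(n): return r.camera_params(n)\ndef grab/' h.py; python3 sil.py; python3 -c "
from bench import r;print(r.sense()['time'])"
```

```text
[  0.66 -39.04  82.18 -30.94  55.02]
[  0.66 -40.27  83.04 -30.87  54.89]
[  0.66 -40.12  82.2  -30.95  55.02]
[  0.66 -40.45  82.69 -30.87  54.88]
[(np.float64(-0.1), np.float64(1.89)), (np.float64(-0.05), np.float64(1.66)), (np.float64(0.0), np.float64(1.36)), (np.float64(0.05), np.float64(1.06)), (np.float64(0.1), np.float64(0.84)), (np.float64(0.15), np.float64(0.75)), (np.float64(0.2), np.float64(0.82)), (np.float64(0.25), np.float64(0.98)), (np.float64(0.3), np.float64(1.22)), (np.float64(0.35), np.float64(1.47)), (np.float64(0.4), np.float64(1.68)), (np.float64(0.45), np.float64(1.84)), (np.float64(0.5), np.float64(1.95)), (np.float64(0.55), np.float64(2.05))]
1.1
```

```bash
python3 -m handwheel '[[0.033,-0.030,0,0],[0.033,-0.030,0,0],[0.033,-0.030,0,0],[0.033,-0.030,0,0],[0.033,-0.030,0,0],[0.033,-0.030,0,0],[0.033,-0.030,0,0],[0.033,-0.030,0,0],[0.033,-0.030,0,0],[0.033,-0.030,0,0]]' 0.05
python3 -m handwheel '[[0.033,-0.030,0,0],[0.033,-0.030,0,0],[0.033,-0.030,0,0],[0.033,-0.030,0,0],[0.033,-0.030,0,0],[0.033,-0.030,0,0],[0.01,-0.010,0,0],[0,0,0,0]]'
python3 -m handwheel '[[0,0,0,-8.5],[0,0,0,-8.5],[0,0,0,-8.5],[0,0,0,-8.5],[0,0,0,-8.5],[0,0,0,-8.5],[0,0,0,-8.5],[0,0,0,-8.5],[0,0,0,-8.5],[0,0,0,-8.5]]'
python3 -m handwheel '[[0,0,0,-8.5],[0,0,0,-8.5],[0,0,0,-8.5],[0,0,0,-8.5],[0,0,0,-8.5],[0,0,0,-2],[0,0,0,0],[0,0,0,0]]'
python3 -c "
from bench import r;s=r.sense();print(s['joint_pos'],s['tool_pos'],s['tcp_rot'])"
```

```text
time: 2.1
tool_pos: [404.2, -188.3, 231.7]
tcp_rot: [180.0, -0.0, 17.1]
ft_force: [1.1, -0.5, -0.1]
finger_gap: 50.0
grip_force: 0.0
time: 2.9
tool_pos: [547.0, 54.6, 231.0]
tcp_rot: [-180.0, 0.0, 17.2]
ft_force: [0.4, -0.7, 0.1]
finger_gap: 50.1
grip_force: 0.0
time: 3.9
tool_pos: [546.1, 51.1, 231.4]
tcp_rot: [-180.0, 0.0, 102.3]
ft_force: [-0.5, 1.5, 0.9]
finger_gap: 50.1
grip_force: 0.0
time: 4.7
tool_pos: [546.3, 51.7, 231.4]
tcp_rot: [-180.0, 0.0, 146.4]
ft_force: [0.2, -0.2, -0.1]
finger_gap: 49.9
grip_force: 0.0
[ 6.18480268e-02 -4.56143477e-01  9.35108919e+01 -1.54110742e-02
  8.69460805e+01 -5.63490512e+01] [546.33177555  51.69178641 231.38506924] [-1.79986730e+02  7.83750372e-03  1.46411721e+02]
```

```bash
python3 -m handwheel '[[0.0025,0.02,0.02,0],[0,0.0206,0.03,0],[0,0,0.03,0],[0,0,0,0],[0,0,0,0]]' 0.05
python3 - <<'E'
from h import *
a=[]
for n in("top","scene"):
    im=grab(n,3); u,v=proj(n,[[567,87,110]])[0].astype(int)
    a.append(cv2.resize(im[v-30:v+30,u-40:u+40],(400,300),interpolation=cv2.INTER_CUBIC))
cv2.imwrite("pics/ab.png",np.clip(np.hstack(a)[:,:,::-1]*1.4,0,255).astype(np.uint8))
E
```

```text
time: 5.2
tool_pos: [566.3, 87.5, 151.3]
tcp_rot: [-179.9, -0.1, 146.5]
ft_force: [0.7, -0.6, 0.5]
finger_gap: 50.1
grip_force: 0.0
```

View pics/ab.png

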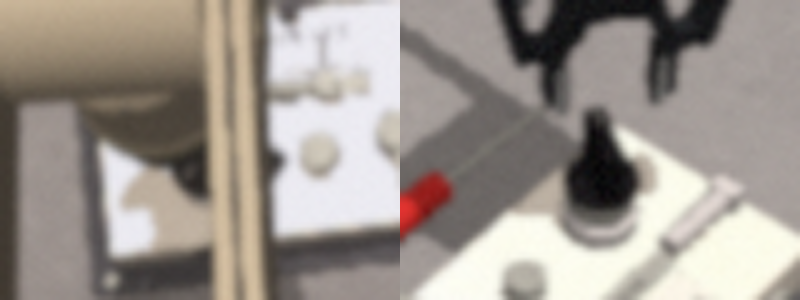

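Run:
```python
from h import *
u,v=proj("scene",[[567,87,110]])[0].astype(int)
def q(X): return (proj("scene",X)-[u-40,v-30]+.5)*5+[400,0]
ty=np.array([.553,.833,0])
c=np.array([566.3,87.5,155.])
print("fingers",q([c+32*ty,c-32*ty,c,c-[0,0,30]]))
print("knob scene-pose",q([[569.1,85.2,128]]),"toppose",q([[564.3,88.5,128]]))
```

```text
fingers [[659.75287444  94.45117327]
 [551.09534125 106.79783163]
 [605.53908288 100.61424433]
 [603.38404939 136.5710358 ]]
knob scene-pose [[604.11737764 137.48267409]] toppose [[602.4448249  130.42092479]]
```

```bash
python3 -m handwheel '[[0,0,0.02,0],[0,0,0.02,0],[0,0,0.016,0],[0,0,0,0]]' 0.05
python3 -m handwheel '[[0,0,0,0],[0,0,0,0],[0,0,0,0],[0,0,0,0],[0,0,0,0],[0,0,0,0]]' 0 25
python3 -c "
from bench import r;s=r.sense();print(s['ft_force'],s['wrist_torque'],s['tool_pos'])"
```

```text
time: 5.9
tool_pos: [565.1, 87.8, 92.8]
tcp_rot: [-179.9, -0.2, 146.6]
ft_force: [-0.8, -1.1, 0.6]
finger_gap: 50.0
grip_force: 0.0
time: 6.5
tool_pos: [567.6, 87.9, 96.0]
tcp_rot: [179.9, 0.1, 146.6]
ft_force: [2.0, -1.1, 1.9]
finger_gap: 13.2
grip_force: 31.2
[ 2.01847754 -1.08079923  1.89037561] [-0.21040328 -0.24383718  0.02193279] [567.62137926  87.89704255  95.98065067]
```

```bash
for i in 1 2 3; do python3 -m handwheel '[[0,0,0,-8.5],[0,0,0,-8.5],[0,0,0,0],[0,0,0,0]]' | tr '\n' ' '; python3 -c "
from bench import r;s=r.sense();print(s['wrist_torque'])"; done
```

```text
time: 6.9 tool_pos: [567.6, 87.9, 95.8] tcp_rot: [180.0, 0.1, 163.3] ft_force: [4.0, -1.9, 1.5] finger_gap: 13.6 grip_force: 31.3 [-0.28931425 -0.56760487 -0.00629222]
time: 7.3 tool_pos: [567.5, 87.9, 95.7] tcp_rot: [180.0, 0.1, -179.8] ft_force: [4.4, -1.3, 1.1] finger_gap: 13.5 grip_force: 31.3 [-2.04135074e-01 -8.33667132e-01  5.22512159e-04]
time: 7.7 tool_pos: [567.5, 87.9, 95.7] tcp_rot: [-180.0, 0.1, -162.9] ft_force: [5.7, -0.9, 1.4] finger_gap: 13.6 grip_force: 31.3 [-0.21040189 -0.93997543 -0.0582369 ]
```

```bash
python3 -m handwheel '[[-0.0014,-0.0004,0,0],[0,0,0,0],[0,0,0,0]]' | tr '\n' ' '; python3 -c "
from bench import r;s=r.sense();print(s['wrist_torque'])"; python3 -m handwheel '[[0,0,0,8.5],[0,0,0,8.5],[0,0,0,8.5],[0,0,0,8.5],[0,0,0,8.5],[0,0,0,8.5],[0,0,0,0],[0,0,0,0]]' | tr '\n' ' '; python3 -c "
from bench import r;s=r.sense();print(s['wrist_torque'],s['joint_pos'])"
```

```text
time: 8.0 tool_pos: [567.6, 88.0, 94.8] tcp_rot: [180.0, -0.1, -162.6] ft_force: [-0.4, -1.3, 1.3] finger_gap: 13.7 grip_force: 31.3 [-0.24937437  0.00598116 -0.0371927 ]
time: 8.8 tool_pos: [567.7, 87.9, 94.9] tcp_rot: [-179.9, -0.1, 146.8] ft_force: [-1.0, -2.9, 2.1] finger_gap: 13.6 grip_force: 31.3 [-0.43589931  0.30030506  0.00845005] [ 3.69424824e+00  9.69940668e+00  9.74713600e+01 -8.13330591e-03
  7.29133955e+01 -5.30712829e+01]
```

```bash
python3 -m handwheel '[[0,0,0,0],[0,0,0,0],[0,0,0,0]]' 0 80 | egrep 'pos|force' | tr '\n' ' '; echo
python3 -m handwheel '[[0,0,0.001,0],[0,0,0.001,0],[0,0,0,0]]'| egrep 'pos|ft_' | tr '\n' ' '; echo
python3 -m handwheel '[[0,0,0.001,0],[0,0,0,0]]'| egrep 'pos|ft_' | tr '\n' ' '; echo
python3 -m handwheel '[[0,0,0.001,0],[0,0,0,0]]'| egrep 'pos|ft_' | tr '\n' ' '; echo
python3 -c "
from bench import r;s=r.sense();print(s)"
```

```text
tool_pos: [567.8, 87.9, 94.9] ft_force: [-3.4, -2.9, 1.7] grip_force: 81.0 
tool_pos: [567.8, 87.9, 92.9] ft_force: [-4.9, -2.7, 3.2] 
tool_pos: [567.8, 87.9, 91.9] ft_force: [-4.7, -2.7, 2.0] 
tool_pos: [567.8, 87.9, 91.1] ft_force: [-5.9, -3.2, 3.8] 
{'time': 9.8, 'joint_pos': array([ 3.69327014e+00,  9.94747418e+00,  9.76200208e+01, -5.57035488e-03,
        7.25118166e+01, -5.29001326e+01]), 'qd': array([ 0.02901252, -0.09677901, -0.05458135,  0.09880067,  0.14710064,
        0.0159003 ]), 'joint_efforts': array([ 1.11630030e+00, -5.43788302e+01, -4.77060556e+01,  8.98264479e-01,
       -2.11483441e+00,  3.59968733e-03]), 'tool_pos': array([567.76886706,  87.92165467,  91.09218325]), 'tcp_rot': array([-1.79947923e+02, -6.00544066e-02,  1.46595053e+02]), 'ft_force': array([-5.86429494, -3.17016795,  3.79201779]), 'wrist_torque': array([-0.56974065,  0.92901969, -0.07236533]), 'grip_force': 81.29761219024658, 'finger_gap': 12.915096578470887}
```

```bash
f(){ egrep 'pos|ft_' | tr '\n' ' '; echo; }
python3 -m handwheel '[[0.0004,-0.0010,0,0],[0,0,0,0]]'| f
for i in 1; do python3 -m handwheel '[[0,0,0.001,0],[0,0,0,0]]'| f; done
python3 -m handwheel '[[0,0,0,0],[0,0,0,0]]'| f
```

```text
tool_pos: [567.7, 87.8, 91.5] ft_force: [-2.5, 0.4, 2.1] 
tool_pos: [567.7, 87.8, 90.8] ft_force: [-3.4, 1.2, 5.7] 
tool_pos: [567.8, 87.8, 90.9] ft_force: [-3.3, 0.9, 6.3]
```

```bash
f(){ egrep 'pos|ft_' | tr '\n' ' '; echo; }
python3 -m handwheel '[[0,0,0.001,0],[0,0,0,0],[0,0,0,0]]'| f
python3 -m handwheel '[[0,0,0.001,0],[0,0,0,0],[0,0,0,0]]'| f
```

```text
tool_pos: [567.8, 87.8, 90.2] ft_force: [-5.0, 0.7, 9.3] 
tool_pos: [567.8, 87.8, 89.6] ft_force: [-8.1, 0.5, 11.8]
```

```bash
f(){ egrep 'pos|ft_|rot' | tr '\n' ' '; echo; }
python3 -m handwheel '[[0.0012,-0.0008,0.001,0],[0,0,0,0],[0,0,0,0]]'| f
python3 -m handwheel '[[0.0005,-0.0003,0.001,0],[0,0,0,0],[0,0,0,0]]'| f
```

```text
tool_pos: [567.7, 87.8, 89.5] tcp_rot: [179.8, 0.2, 146.6] ft_force: [-2.4, 1.1, 12.2] 
tool_pos: [567.7, 87.8, 89.1] tcp_rot: [179.8, 0.2, 146.6] ft_force: [-2.5, 0.7, 15.3]
```

```bash
f(){ egrep 'pos|ft_|rot|time' | tr '\n' ' '; echo; }
python3 -m handwheel '[[0.0005,-0.0003,0.001,0],[0,0,0,0],[0,0,0,0]]'| f
python3 -m handwheel '[[0,0,0,4],[0,0,0,4],[0,0,0,4],[0,0,0,4],[0,0,0,4],[0,0,0,0],[0,0,0,0]]'| f
python3 -c "
from bench import r;s=r.sense();print(s['wrist_torque'],s['finger_gap'])"
```

```text
time: 11.9 tool_pos: [567.7, 87.8, 88.7] tcp_rot: [179.8, 0.3, 146.6] ft_force: [-2.2, 0.9, 17.5] 
time: 12.6 tool_pos: [567.7, 87.8, 88.7] tcp_rot: [179.7, 0.2, 126.6] ft_force: [-2.5, -0.1, 16.6] 
[ 0.01163549  0.55846945 -0.03042393] 12.997259527759105
```

```bash
cat > m.py <<'E'
from h import *
import sys
for n in("top","scene"):
    im=grab(n,4); np.save(n+"1.npy",im)
    print(n,[float(np.round(dip(n,im,62,a,a+4,-42,20)[0],2)) for a in(33,36,39)],[float(dip(n,im,62,a,a+4,-42,20)[1]) for a in(33,36,39)])
print(r.sense()['wrist_torque'],r.sense()['ft_force'])
E
python3 m.py
```

```text
top [9.48, 9.3, 9.14] [7.0, 6.5, 6.25]
scene [-25.12, -25.18, -25.35] [-24.5, -24.5, -24.5]
[-0.03491611  0.57687653  0.00927434] [-3.2986711  -0.52530584 16.97381842]
```

```bash
f(){ egrep 'pos|ft_|rot|time' | tr '\n' ' '; echo; }
python3 -m handwheel '[[0,0,0,4],[0,0,0,4],[0,0,0,4],[0,0,0,4],[0,0,0,4],[0,0,0,4],[0,0,0,4],[0,0,0,0]]'| f
python3 -m handwheel '[[0,0,0,4],[0,0,0,4],[0,0,0,4],[0,0,0,4],[0,0,0,4],[0,0,0,4],[0,0,0,0],[0,0,0,0]]'| f
python3 m.py
```

```text
time: 13.8 tool_pos: [567.6, 87.8, 88.7] tcp_rot: [179.6, 0.0, 98.4] ft_force: [-2.5, -0.1, 17.1] 
time: 14.6 tool_pos: [567.6, 87.8, 88.7] tcp_rot: [179.7, -0.1, 74.6] ft_force: [-2.8, 0.2, 17.7] 
top [9.32, 9.25, 9.13] [6.75, 6.25, 6.0]
scene [-14.92, -15.23, -15.31] [-13.5, -13.5, -13.5]
[-0.03545293  0.59830461 -0.03369838] [-2.85372724 -0.12721997 17.59371797]
```

```bash
f(){ egrep 'pos|ft_|rot|time' | tr '\n' ' '; echo; }
python3 -m handwheel '[[0,0,0,4],[0,0,0,4],[0,0,0,4],[0,0,0,4],[0,0,0,0],[0,0,0,0]]'| f
python3 m.py
python3 - <<'E'
from h import *
im=np.load("scene1.npy")
a=rect("scene",im,*pose("scene"),57,(15,90),(-50,30),9)
for y in(-20,-10,0): cv2.line(a,(int((30-y)*9),0),(int((30-y)*9),15),(255,0,0),1)
cv2.imwrite("pics/near.png",np.clip(a[:600]*1.2,0,255)[:,:,::-1].astype(np.uint8))
E
```

```text
time: 15.6 tool_pos: [567.6, 87.7, 88.6] tcp_rot: [179.7, -0.2, 58.6] ft_force: [-2.5, 0.0, 16.8] 
top [9.32, 9.2, 9.09] [6.75, 6.5, 6.0]
scene [-10.54, -11.11, -11.47] [-10.25, -10.5, -10.5]
[-0.10671111  0.64766428  0.01111242] [-3.74807041  0.16803631 17.07999254]
```

View pics/near.png

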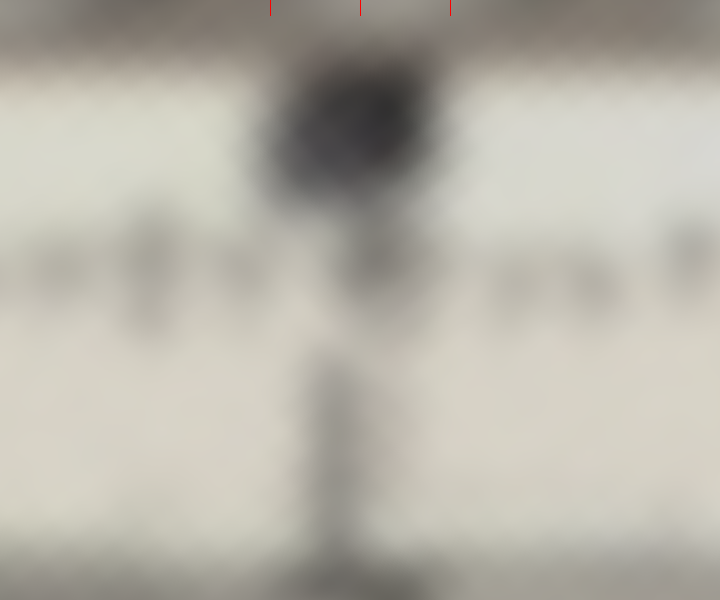

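```bash
f(){ egrep 'pos|ft_|rot|time' | tr '\n' ' '; echo; }
python3 -m handwheel '[[0,0,0,2.5],[0,0,0,2.5],[0,0,0,0],[0,0,0,0],[0,0,0,0],[0,0,0,0],[0,0,0,0]]'| f
python3 m.py
echo lift; python3 -m handwheel '[[0,0,-0.004,0],[0,0,-0.003,0],[0,0,-0.003,0],[0,0,-0.002,0],[0,0,0,0]]'| f
```

```text
time: 16.7 tool_pos: [567.6, 87.7, 88.7] tcp_rot: [179.7, -0.2, 53.6] ft_force: [-3.0, 0.2, 17.7] 
top [9.34, 9.24, 9.09] [6.75, 6.5, 6.0]
scene [-10.18, -10.59, -10.82] [-9.25, -9.75, -10.25]
[-0.07659127  0.60186069  0.03471953] [-2.88480581  0.4802573  17.23227529]
lift
time: 17.6 tool_pos: [567.2, 87.7, 97.1] tcp_rot: [179.8, -0.2, 53.6] ft_force: [14.7, 2.2, -9.9]
```

```bash
f(){ egrep 'pos|ft_|rot|time|gap' | tr '\n' ' '; echo; }
python3 -m handwheel '[[0,0,0,0],[0,0,0,0],[0,0,0,0],[0,0,0,0]]' 0.045 30| f
python3 -m handwheel '[[0,0,-0.02,0],[0,0,-0.03,0],[0,0,-0.03,8],[0,0,0,8],[0,0,0,8],[0,0,0,8],[0,0,0,6.2],[0,0,0,0],[0,0,0,0]]'| f
python3 m.py
```

```text
time: 18.0 tool_pos: [564.6, 87.4, 97.1] tcp_rot: [-180.0, 0.0, 53.6] ft_force: [-0.6, -0.0, -1.0] finger_gap: 44.9 
time: 18.9 tool_pos: [564.8, 87.4, 177.2] tcp_rot: [-180.0, 0.0, 15.6] ft_force: [0.3, 0.1, 0.3] finger_gap: 45.1 
top [7.25, 8.12, 9.26] [13.75, 13.75, 14.25]
scene [-10.28, -10.59, -10.84] [-9.25, -9.5, -10.25]
[ 0.03993037 -0.01260148 -0.0150312 ] [ 0.52508259 -0.58146334 -0.02052693]
```

```bash
f(){ egrep 'pos|ft_|rot|time|gap' | tr '\n' ' '; echo; }
python3 -m handwheel '[[-0.0182,0.0325,0,0],[-0.0182,0.0325,0,0],[-0.0182,0.0325,0,0],[-0.0182,0.0325,0,0],[0,0,0,0],[0,0,0,0]]'| f
python3 m.py
python3 - <<'E'
from h import *
out=[]
for n in("top","scene"):
    im=np.load(n+"1.npy")
    print(n,[float(np.round(dip(n,im,53,a,a+4,-20,0)[1],2)) for a in(57,60,63)],[float(np.round(dip(n,im,62,a,a+4,-20,0)[1],2)) for a in(33,36,39)])
    u,v=proj(n,[[570,0,70]])[0].astype(int)
    out.append(cv2.resize(im[v-45:v+45,u-40:u+40],(400,450),interpolation=cv2.INTER_CUBIC))
cv2.imwrite("pics/lev.png",np.clip(np.hstack(out)*1.3,0,255)[:,:,::-1].astype(np.uint8))
E
```

```text
time: 19.9 tool_pos: [529.1, -57.9, 177.4] tcp_rot: [-180.0, -0.0, 15.3] ft_force: [-0.9, 0.7, 0.6] finger_gap: 45.2 
top [-27.69, -28.18, -28.69] [-32.75, -33.5, -34.5]
scene [-10.27, -10.68, -10.84] [-9.25, -9.75, -10.25]
[0.05210585 0.0372998  0.01580786] [ 0.57860551 -0.35882142  0.09166158]
top [-19.0, -19.75, -19.75] [-11.5, -12.5, -13.75]
scene [-9.25, -9.0, -8.25] [-9.25, -9.75, -10.25]
```

View pics/lev.png

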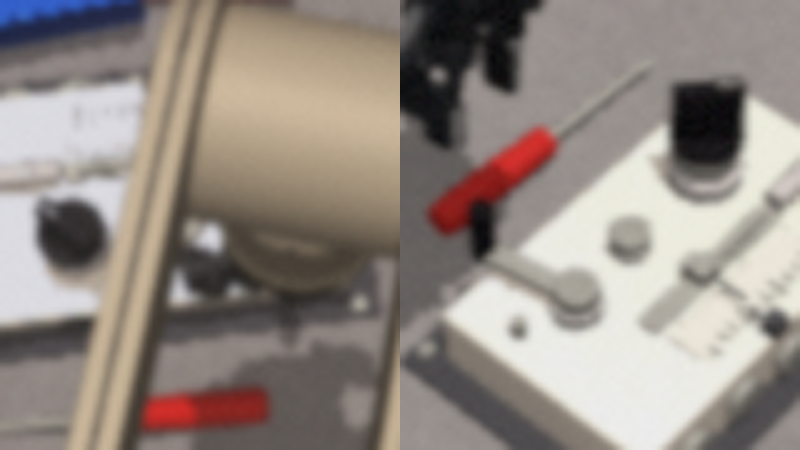

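```bash
f(){ egrep 'pos|ft_|rot|time|gap|grip' | tr '\n' ' '; echo; }
python3 -m handwheel '[[0,0,0.025,0],[0,0,0.025,0],[0,0,0.025,0],[0,0,0.02,0],[0,0,0.004,0],[0,0,0,0]]'| f
python3 -m handwheel '[[0,0,0,0],[0,0,0,0],[0,0,0,0],[0,0,0,0],[0,0,0,0]]' 0 25| f
```

```text
time: 20.9 tool_pos: [528.6, -56.8, 77.8] tcp_rot: [-180.0, 0.1, 15.4] ft_force: [-0.1, -0.2, 0.3] finger_gap: 44.8 grip_force: 0.0 
time: 21.4 tool_pos: [530.2, -57.5, 79.9] tcp_rot: [179.9, -0.1, 15.4] ft_force: [-1.8, 0.8, 6.4] finger_gap: 14.9 grip_force: 26.0
```

```bash
f(){ egrep 'pos|ft_|rot|time|gap|grip' | tr '\n' ' '; echo; }
python3 -m handwheel '[[0,0,-0.002,0],[0.0002,0.0057,0,-5],[0.0002,0.0057,0,-5],[0.0002,0.0057,0,-5],[0.0002,0.0057,0,-5],[0,0,0,0]]'| f
python3 -m handwheel '[[0.0002,0.0057,0,-5],[0.0002,0.0057,0,-5],[0.0002,0.0057,0,-5],[0.0002,0.0057,0,-5],[0,0,0,0]]'| f
```

```text
time: 22.0 tool_pos: [539.8, -77.6, 80.2] tcp_rot: [180.0, -0.1, 35.5] ft_force: [7.9, 1.0, -6.3] finger_gap: 14.7 grip_force: 26.0 
time: 22.5 tool_pos: [555.7, -93.3, 80.2] tcp_rot: [180.0, -0.1, 55.5] ft_force: [6.3, 2.8, -5.8] finger_gap: 15.2 grip_force: 26.1
```

```bash
f(){ egrep 'pos|ft_|rot|time|gap|grip' | tr '\n' ' '; echo; }
python3 -m handwheel '[[0.0002,0.0057,0,-5],[0.0002,0.0057,0,-5],[0.0002,0.0057,0,-5],[0.0002,0.0057,0,-5],[0.0002,0.0057,0,-5],[0.0002,0.0057,0,-5],[0,0,0,0]]'| f
python3 -m handwheel '[[0.0001,0.0034,0,-3],[0.0001,0.0034,0,-3],[0,0,0,0],[0,0,0,0]]'| f
```

```text
time: 23.2 tool_pos: [587.1, -104.4, 80.1] tcp_rot: [180.0, -0.1, 85.6] ft_force: [3.7, 4.1, -1.9] finger_gap: 14.7 grip_force: 26.4 
time: 23.6 tool_pos: [593.5, -104.7, 80.1] tcp_rot: [180.0, -0.1, 91.3] ft_force: [2.8, 5.6, -2.7] finger_gap: 14.7 grip_force: 26.4
```

```bash
f(){ egrep 'pos|ft_|rot|time|gap|grip' | tr '\n' ' '; echo; }
python3 -m handwheel '[[0,0.002,0,-1.5],[0,0.001,0,0],[0,0,0,0]]'| f
python3 -m handwheel '[[0,0.001,0,0],[0,0,0,0]]'| f
```

```text
time: 23.9 tool_pos: [595.1, -104.6, 80.0] tcp_rot: [-179.9, -0.1, 92.8] ft_force: [-3.9, 4.1, 3.5] finger_gap: 15.0 grip_force: 26.9 
time: 24.1 tool_pos: [595.2, -104.6, 80.0] tcp_rot: [-179.7, -0.1, 92.8] ft_force: [-9.9, 5.0, 5.8] finger_gap: 14.9 grip_force: 27.4
```

Stop felt. Release, rise, retreat and check.

```bash
f(){ egrep 'pos|ft_|rot|time|gap|grip' | tr '\n' ' '; echo; }
python3 -m handwheel '[[0,0,0,0],[0,0,0,0],[0,0,0,0],[0,0,0,0]]' 0.045 | f
python3 -m handwheel '[[0,0,-0.03,0],[0,0,-0.04,0],[0,0,-0.04,0],[0,0.03,0,0],[-0.045,0,0,0],[-0.045,0,0,0],[-0.045,0,0,0],[-0.045,0,0,0],[-0.045,0,0,0],[0,0,0,0]]'| f
python3 m.py
python3 - <<'E'
from h import *
out=[]
for n in("top","scene"):
    im=np.load(n+"1.npy")
    print(n,[float(np.round(dip(n,im,53,a,a+4,-20,0)[1],2)) for a in(57,60,63)],[float(np.round(dip(n,im,62,a,a+4,-20,0)[1],2)) for a in(33,36,39)])
    u,v=proj(n,[[590,10,70]])[0].astype(int)
    out.append(cv2.resize(im[v-45:v+45,u-40:u+40],(400,450),interpolation=cv2.INTER_CUBIC))
cv2.imwrite("pics/end.png",np.clip(np.hstack(out)*1.3,0,255)[:,:,::-1].astype(np.uint8))
E
```

```text
time: 24.5 tool_pos: [597.4, -105.8, 80.5] tcp_rot: [180.0, 0.0, 92.8] ft_force: [-0.5, -0.3, 0.9] finger_gap: 45.1 grip_force: 0.0 
time: 25.5 tool_pos: [636.9, -335.1, 189.3] tcp_rot: [-179.9, 0.1, 92.5] ft_force: [0.6, -0.4, -0.2] finger_gap: 45.0 grip_force: 0.0 
top [-10.7, -10.3, -10.08] [-10.5, -10.0, -10.0]
scene [-10.24, -10.66, -10.81] [-9.25, -9.75, -10.25]
[ 0.02966925  0.0045047  -0.00250749] [ 0.68457773  0.40364939 -0.24714484]
top [-11.75, -11.5, -10.5] [-10.5, -10.0, -10.0]
scene [-9.25, -9.0, -8.0] [-9.25, -9.75, -10.25]
```

View pics/end.png

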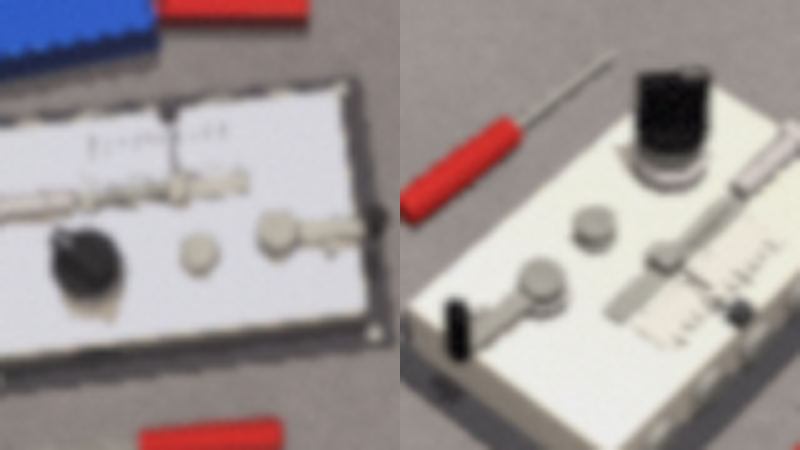

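The last picture shows the pointer needle in line with the clip finger in both views: columns about 172 in the left half and 700–740 in the right half. The lever lies along the unit's -y at its stop, and the knob is out.

```bash
python3 -c "
from bench import r;print(r.hand_in())"
```

```text
the job is handed in; nothing more can be done
None
```

The job is handed in with no verdict returned: by the cameras the pointer stands within about 1 mm of the set mark, the knob is released and looks sprung out, and the clamp lever was felt against its stop; the push was about 15 N on the screw (estimated), and it took about 26 s.

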